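# Fit the juicing cone onto the juicer's splined drive

## Task

Get the electric citrus juicer ready: take the orange juicing cone from the walnut board and fit it upright on the juicer's splined drive shaft. The teeth will not line up by themselves, so press lightly and rock the cone round until they mesh, then push it down past the stiff rubber seal until it is fully home, and let go. Never force it: press with well under 4 kg, and leave the glasses, timer and limes where they are.

Things in the scene. Friction and masses are not known exactly. Their poses are not given: they have to be found in the camera images.
- reamer_grip (a point): Orange juicing cone, upright on the walnut board (board top z = 0.019 m): a round hub, 50 mm diameter and 40 mm high, with a ribbed cone rising another 28 mm (68 mm in all, 0.1 to 0.21 kg). This point is on its axis, in the hub, 28 mm above the underside: grip the hub here from any side, fingers astride the cone. z is its axis, up.
- reamer_foot (a point): Centre of the cone's underside, 28 mm below reamer_grip; same axes. Mouth of the splined bore, which is 30 mm deep: four straight inner teeth 10.2 mm wide, 22 mm long from the underside up, 90 degrees apart (one on the x axis), tips at 13.5 mm and roots at 18.5 mm radius.
- reamer: The whole orange juicing cone; origin at the centre of its underside, z its axis, up.
- drive (a point): White and steel electric juicer, fixed on the worktop, 156 mm wide at the foot. This point: on its upright shaft's axis, at the top of the fixed shoulder (80 mm above the worktop) where the cone's underside rests when home. z up; the spout points along -x. Four straight shaft teeth, 10.2 mm wide, tips at 17 mm radius, reach from here to 16 mm above; about 0.8 mm play at each side.
- shaft_tip (a point): Top of the drive shaft, 26 mm above drive. From the teeth's top up to here it is a smooth round pilot of 12.5 mm radius, the last 3.5 mm tapered. The shaft's angle of turn is not given, differs each time and is not tied to the juicer's yaw (nor to the axes of this point); its gear motor holds it and yields only to about 0.25 N m.
- seal_top (a point): Centre of the top of the black rubber seal ring round the shaft (37 to 49 mm diameter). It begins 5 mm above drive; the cone's underside must push it down level with drive. It takes about 8 N to move and stays where it is pushed, without springing back.
- dish (a point): Centre of the floor of the juicer's steel catch dish, 5 mm below drive; inner radius 66 mm, rim 15 mm above this point.
- tumbler_0: tall clear glass tumbler, 77 mm wide, 94 mm high, standing behind the juicer; bystander. Origin at the centre of its underside.
- tumbler_1: second clear glass tumbler, 77 mm wide, 94 mm high, standing behind the juicer; bystander. Origin at the centre of its underside.
- timer: light blue round kitchen timer, 69 mm wide, 42 mm high, behind the walnut board; bystander. Origin at the centre of its underside.
- lime_half_0: halved lime, 54 mm wide, 35 mm high, at the left end of the walnut board; bystander. Origin at the centre of its underside.
- lime_half_1: halved lime, 54 mm wide, 35 mm high, at the left end of the walnut board; bystander. Origin at the centre of its underside.
Not all that is in view belongs to the job. Of the things that look like the reamer, the larger one is meant.

How it is judged:
On the way, in this order (a step that is already met when the one before it is completed fails the run):
1. the cone is lifted clear of the board (height (world z) of reamer_foot above 0.07 m), for 0.1 s.
2. the teeth have meshed: the cone's underside is over the drive axis (within 3 mm), upright, and less than 11 mm above the shoulder (horizontal distance between reamer_foot and drive below 0.003 m and angle between reamer's own z axis and vertical below 0.07 rad and z of reamer_foot in the frame of drive below 0.011 m), for 0.1 s.
At the end, for the whole second after the job is handed in: The cone sits on the drive shaft at rest and released, upright (within 0.07 rad), centred within 3 mm, its underside within 2 mm of the shoulder (horizontal distance between reamer_foot and drive below 0.003 m and angle between reamer's own z axis and vertical below 0.07 rad and z of reamer_foot in the frame of drive between -0.003 and 0.002 m and linear speed of reamer below 0.01 m/s); the robot touches nothing.
It fails at once if the cone is pressed on the juicer (down or sideways) with more than 60 N (contact force between reamer and juicer above 60 N).
It fails at once if a glass, the timer or a lime half is moved more than 30 mm (distance of any of tumbler_0, tumbler_1, timer, lime_half_0, lime_half_1 from where it was at the start of the episode above 0.03 m).
It also fails if it takes over 54 s, if anything falls off the work surface, if the arm or the gripper's body presses on something with over 40 N, if the wrist force passes 120 N, or if a joint passes its speed limit or range.

## Robot

A 6-joint arm with a two-finger parallel gripper is mounted at the origin on a cart in front of the work surface, level with it; the furniture and walls round the work are solid. World frame = base frame: x ahead of the robot, y to its left, z up, the work surface at z = 0. Lengths are in m, angles in rad, forces in N, time in s.
With the tool pointing down it reaches from about 0.3 to 0.775 m from the base axis. Payload 14.6 kg.
Tool frame: the origin (TCP) lies midway between the tips of the shut fingers; the grasp point (between the pads) lies 19 mm behind it; z points along the fingers, y is the line along which they close (so a half turn about z gives the same grasp; the last joint's range is limited). The gripper opens to 94 mm and grips with 3 to 60 N. Pads are 16 mm wide; open, the fingers measure 119 mm over their backs; the gripper's body (75 mm by 177 mm) begins 78 mm behind the grasp point.
Start: joints at [-1.393, 0.3, 1.521, -0, 1.321, -0.067], TCP at [0.133, -0.534, 0.205] pointing down, gripper open.
Joint ranges: [-3.03, 3.03], [-0.79, 2.21], [0.23, 2.52], [-1.04, 4.18], [0, 3.07], [-2.55, 2.55]. Speed limits (rad/s): [2.22, 2.22, 2.57, 3.14, 3.14, 3.14].

## Interface

Orientations are given as a rotation vector (axis times angle).
In Python, from bench import * gives the robot as it stands. Calls block until the motion is done:
- move_ptp(position, orientation): joint-space move of the TCP to a pose.
- line_to(position, attitude=None, rate=0.15, threshold=None): straight line of the TCP; attitude=None keeps the orientation; rate is the mean speed in m/s. With threshold (N) it stops when the force on the tool has changed by that much, and returns True; else False.
- goto_joints(angles): joint-space move.
- grip(opening): finger opening in m; the grip force is fixed at half the most; returns when the fingers have stopped.
- wait(seconds).
- solve_ik(position, orientation): joint angles nearest the present ones, or None.
- get_state(): the state.
- read_camera(name): name is "side" or "top"; returns the picture (480x640x3 uint8, red, green, blue); there is no depth.
- get_calibration(name): a dict with "fx", "fy", "cx", "cy" (pixels), "dist_coeffs" ([k1, k2, p1, p2, k3] as OpenCV has them; the pictures are not rectified), "origin" and "attitude" of the camera in the world. Camera axes: x right, y down, z forward; pixel columns grow to the right and rows downward; lengths in m; the calibration is good to about 2 mm. A picture is of the moment at which its call begins. get_calibration takes no time and is no camera call.
A pose or a line that the arm cannot do raises IKError and nothing moves.
- job_done(): hands the job in; it is judged then, once.
The state is a dict: "clock": time; "qpos": joint angles; "qvel": joint speeds; "tau": joint torques, N m; "position": TCP position; "tcp_rot": TCP orientation; "contact_force": force on the tool from outside, world axes, zero at the start; "torque": the same for the moment, N m; "finger_gap": finger opening in m; "gripper_force": force on a finger pad.
Only numpy, scipy, OpenCV 4.12 (cv2) and the standard library are available. Lean on these libraries where they do the work, as an engineer would, in place of code of your own. Each camera call takes 0.05 s, during which the arm holds its last target. There are 200 camera calls.

## Working session

There is one attempt and no reset: what is moved stays moved. The work goes in short steps, each a Python script; the robot and the scene stay as the last script left them, time stands still between calls to the robot, and variables do not carry over. Pictures are saved under pics/ and viewed, at most 10 in all, crops included, and the job is handed in when it is done.

```bash
mkdir -p pics
python3 - <<'E'
from bench import *
import cv2
for n in("side","top"):
    cv2.imwrite(f"pics/{n}0.png",read_camera(n)[...,::-1]); print(n,get_calibration(n))
s=get_state();print(s)
E
```

```text
side {'fx': 536.3394154496862, 'fy': 536.3394154496862, 'cx': 312.76141417175313, 'cy': 252.8669427516974, 'dist_coeffs': array([-0.16468295,  0.        ,  0.        ,  0.        ,  0.        ]), 'origin': array([0.55092162, 1.18037951, 0.69235712]), 'attitude': array([-0.07853317,  2.71057175, -1.55361951])}
top {'fx': 548.4042341233912, 'fy': 548.4042341233912, 'cx': 312.05577056381213, 'cy': 235.3618156057316, 'dist_coeffs': array([-0.07266001,  0.        ,  0.        ,  0.        ,  0.        ]), 'origin': array([0.38722294, 0.11703216, 1.31078833]), 'attitude': array([-2.14411836,  2.12125236, -0.15149664])}
{'clock': 0.1, 'qpos': array([-1.39258547e+00,  3.00386863e-01,  1.52152300e+00,  2.09165796e-05,
        1.32069396e+00, -6.65981835e-02]), 'qvel': array([-0.00132025, -0.00346838, -0.00176906,  0.00061933,  0.00011996,
       -0.00042076]), 'tau': array([ 7.82303487e-04, -5.32645619e+01, -3.53286195e+01,  7.09365914e-02,
        2.34462053e-02, -4.89072829e-05]), 'position': array([ 0.13326572, -0.53336796,  0.2049571 ]), 'tcp_rot': array([-3.11708482e+00, -3.83454107e-01,  5.67960172e-05]), 'contact_force': array([0.72731276, 0.43719232, 0.20605803]), 'torque': array([-0.01578971, -0.02243635, -0.00289205]), 'gripper_force': 0.0, 'finger_gap': 0.09424692091505533}
```

View pics/side0.png

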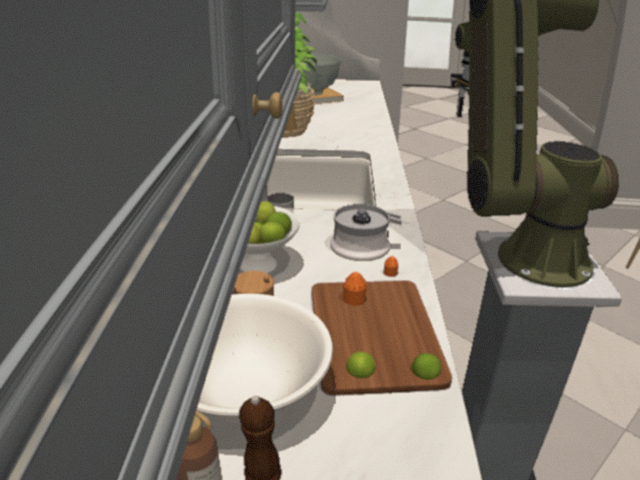

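View pics/top0.png

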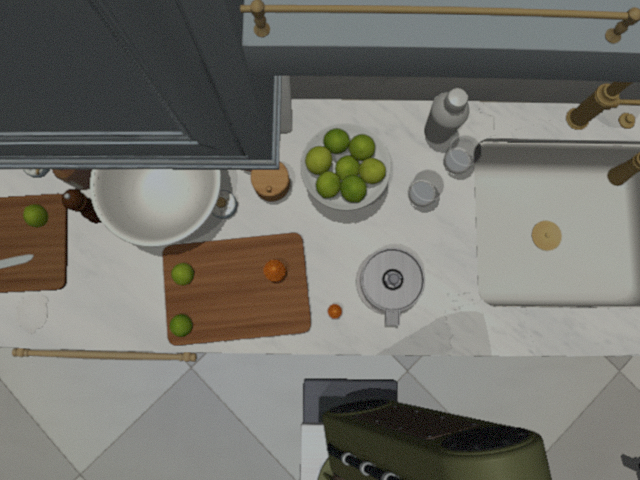

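The side view shows the large cone at (355,288), a small decoy at (391,266) and the juicer at (361,225). In the top view they are at (275,271), (335,311) and (392,280). Next I'll zoom in.

```bash
cat > h.py <<'E'
import numpy as np, cv2
from scipy.spatial.transform import Rotation as R
from bench import *
def cam(n):
    c=get_calibration(n); K=np.array([[c['fx'],0,c['cx']],[0,c['fy'],c['cy']],[0,0,1.]])
    return K,np.array(c['dist_coeffs']),np.array(c['origin']),R.from_rotvec(c['attitude']).as_matrix()
def proj(n,P):
    K,d,o,A=cam(n); r=cv2.Rodrigues(A.T)[0]
    return cv2.projectPoints(np.atleast_2d(P).astype(float),r,-A.T@o,K,d)[0][:,0]
def onz(n,uv,z):
    K,d,o,A=cam(n); p=cv2.undistortPoints(np.array([[uv]],float),K,d)[0,0]
    v=A@np.array([p[0],p[1],1]); return o+v*(z-o[2])/v[2]
E
python3 - <<'E'
from h import *
t=cv2.imread("pics/top0.png"); s=cv2.imread("pics/side0.png")
f=lambda im,u,v,w,h,k:cv2.resize(im[v:v+h,u:u+w],None,fx=k,fy=k,interpolation=cv2.INTER_CUBIC)
a=np.vstack([np.hstack([f(t,350,240,80,60,5),f(t,245,245,80,60,5)]),np.hstack([f(s,325,200,80,60,5),f(s,325,260,80,60,5)])])
cv2.imwrite("pics/c0.png",a)
for n,im in(("top",t),("side",s)):
    hsv=cv2.cvtColor(im,cv2.COLOR_BGR2HSV)
    m=cv2.inRange(hsv,(3,190,110),(14,255,255)); q=cv2.connectedComponentsWithStats(m)
    for st,c in zip(q[2][1:],q[3][1:]):
        if st[4]>40: print(n,st,c)
for z in(0.06,): print(onz("top",(275,271),z))
print(onz("top",(392.5,279.5),.106),onz("side",(361,216),.106),onz("side",(355,288),.05))
E
```

```text
top [264 260  20  21 289] [273.48442907 270.02076125]
top [329 305  12  13 110] [334.44545455 310.88181818]
side [385 258  12  17 160] [390.625 266.525]
side [343 274  23  31 543] [354.44383057 289.5893186 ]
[0.50166478 0.22111436 0.06      ]
[ 0.48135859 -0.04135265  0.106     ] [ 0.48718833 -0.006533    0.106     ] [0.50293509 0.22744812 0.05      ]
```

View pics/c0.png

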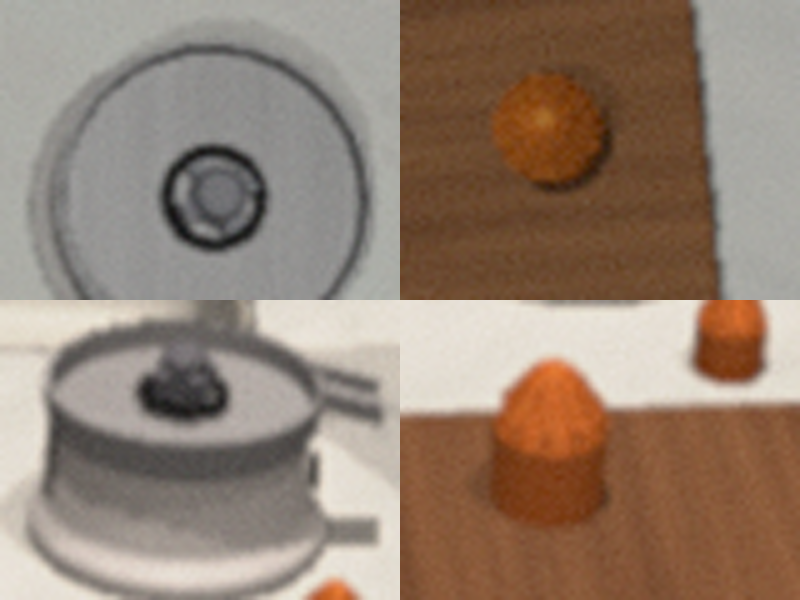

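The crops show the drive in the top view with its seal centred near (392.6,279.1), and in the side view with its seal near (361,218). Both cone silhouettes are clear. I'll fit models to these outlines.

```bash
cat >> h.py <<'E'
from scipy.optimize import least_squares
th=np.linspace(0,2*np.pi,120,endpoint=False)
def circ(x,y,z,r): return np.c_[x+r*np.cos(th),y+r*np.sin(th),np.full(120,z)]
def bb(n,P): p=proj(n,P); return np.r_[p.min(0),p.max(0)]
def conepts(x,y,z): return np.vstack([circ(x,y,z,.025),circ(x,y,z+.04,.025),circ(x,y,z+.064,.008),[[x,y,z+.068]]])
def cropbox(u0,v0,b,k=5): return np.r_[u0,v0,u0,v0]+(np.array(b)+.5)/k-.5
E
python3 - <<'E'
from h import *
def rep(name,f,x0):
    r=least_squares(f,x0); print(name,r.x.round(4),r.fun.round(2))
T=cropbox(245,245,[91,72,207,185]); S=np.array([342.5,273.5,365.5,304.5])
rep("cone top",lambda p:bb("top",conepts(*p,.019))-T,[.5,.22])
rep("cone side",lambda p:bb("side",conepts(*p,.019))-S,[.5,.22])
T=cropbox(350,240,[162,144,267,250]); S=cropbox(325,200,[138,0,228,120])
rep("seal top",lambda p:bb("top",circ(*p,.0845,.0245))-T,[.48,-.04])
g=lambda p:np.vstack([circ(*p,.08,.0245),circ(*p,.085,.0245)])
rep("seal side",lambda p:(bb("side",g(p))-S)[[0,2,3]],[.48,-.04])
print("pilot top",onz("top",cropbox(350,240,[219,193,219,193])[:2],.106),onz("side",cropbox(325,200,[184,50,184,50])[:2],.106))
# dish rim in top image
T=cropbox(350,240,[55,46,370,300])
rep("rim top",lambda p:(bb("top",circ(*p,.09,.067))-T)[:3],[.48,-.04])
q=get_state()['qpos']
for yaw in(0,45,90,-45):
    o=(R.from_euler('z',yaw,degrees=True)*R.from_rotvec([np.pi,0,0])).as_rotvec()
    for P in([.502,.222,.028],[.48,-.04,.10]): 
        a=solve_ik(P,o); print(yaw,None if a is None else np.round(a,2))
E
```

```text
cone top [0.5049 0.2239] [ 0.18 -0.2  -0.18  0.21]
cone side [0.5047 0.2242] [-0.59 -1.38  0.58  1.23]
seal top [ 0.4842 -0.0442] [-0.45 -0.35  0.45  0.35]
seal side [ 0.4845 -0.0412] [-0.7   0.7  -0.05]
pilot top [ 0.48423492 -0.04335908  0.106     ] [ 0.48519957 -0.04297659  0.106     ]
rim top [ 0.4845 -0.0426] [ 1.43  0.02 -1.44]
0 [ 0.35  0.51  1.68 -0.    0.95  1.92]
0 [-0.16  0.27  1.82 -0.    1.05  1.41]
45 [ 0.35  0.51  1.68 -0.    0.95  1.14]
45 [-0.16  0.27  1.82 -0.    1.05  0.63]
90 [ 0.35  0.51  1.68 -0.    0.95  0.35]
90 [-0.16  0.27  1.82 -0.    1.05 -0.16]
-45 None
-45 [-0.16  0.27  1.82 -0.    1.05  2.2 ]
```

```bash
cat >> h.py <<'E'
def att(deg): return (R.from_euler('z',deg,degrees=True)*R.from_rotvec([np.pi,0,0])).as_rotvec()
def show(t):
    s=get_state(); print(t,'clk',round(s['clock'],2),'p',s['position'].round(4),'F',s['contact_force'].round(1),'M',s['torque'].round(2),'gap',round(s['finger_gap'],4),'gf',round(s['gripper_force'],1),'q6',round(s['qpos'][5],3)); return s
E
python3 - <<'E'
from h import *
C=np.array([.5048,.2240])
move_ptp([*C,.15],att(0)); show('above')
line_to([*C,.028],att(0),rate=.15); show('down')
grip(.046); show('g1')
grip(.066)
move_ptp([*C,.028],att(90)); show('rot')
grip(.04); show('g2')
line_to([*C,.19],rate=.2); show('lift')
cv2.imwrite("pics/top1.png",read_camera("top")[...,::-1]);cv2.imwrite("pics/side1.png",read_camera("side")[...,::-1])
E
```

```text
above clk 3.07 p [0.505  0.2235 0.15  ] F [-0.5 -0.3 -0.3] M [ 0.03  0.03 -0.05] gap 0.0939 gf 0.0 q6 1.922
down clk 4.03 p [0.5053 0.2242 0.0289] F [-0.1  0.8  0.2] M [ 0.01 -0.    0.05] gap 0.0941 gf 0.0 q6 1.922
g1 clk 4.79 p [0.5048 0.224  0.028 ] F [ 0.8 -0.6  0.2] M [ 0.03  0.02 -0.02] gap 0.0498 gf 32.0 q6 1.922
rot clk 6.67 p [0.5048 0.224  0.028 ] F [-0.3 -0.5  0.1] M [-0.04 -0.02 -0.01] gap 0.0662 gf 0.0 q6 0.353
g2 clk 7.08 p [0.5047 0.224  0.028 ] F [-1.6 -0.1  1.4] M [-0.01  0.24  0.02] gap 0.0499 gf 30.0 q6 0.351
lift clk 8.04 p [0.5043 0.2238 0.1887] F [-0.9 -0.7 -2.2] M [-0.09 -0.11 -0.  ] gap 0.0499 gf 30.0 q6 0.351
```

The cone is gripped and lifted. Next I'll hover over the shaft and check alignment in both cameras.

Run:
```python
from h import *
D=[.4845,-.0430]
move_ptp([*D,.19],att(45)); line_to([*D,.127],rate=.15); wait(.3); s=show('hover')
out=[]
for n,x0,y0 in(("top",350,240),("side",325,180)):
    im=read_camera(n)[...,::-1]; cv2.imwrite(f"pics/{n}2.png",im)
    b=bb(n,conepts(*s['position'][:2],s['position'][2]-.009)); print(n,b.round(1))
    out.append(cv2.resize(im[y0:y0+80,x0:x0+80],None,fx=5,fy=5,interpolation=cv2.INTER_CUBIC))
cv2.imwrite("pics/c2.png",np.hstack(out))
```

```text
hover clk 10.05 p [ 0.4848 -0.043   0.1276] F [ 0.4 -0.4 -1.9] M [-0.02  0.   -0.04] gap 0.05 gf 30.0 q6 0.622
top [382.5 264.1 408.4 289. ]
side [351.9 179.9 372.8 209.4]
```

View pics/c2.png

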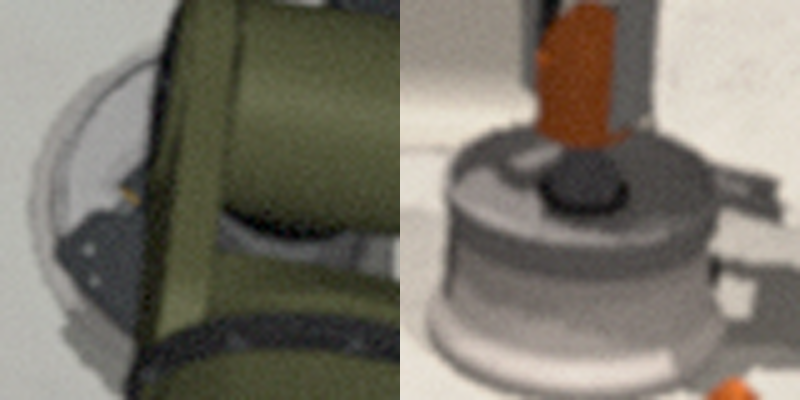

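The side view matches the prediction: the cone's left edge is at about 351.8 px against 351.9, and its foot is at about 209.6 px against 209.4. The top view is blocked by the arm. I'll lower the cone until it touches.

Run:
```python
from h import *
D=[.4845,-.0430]
print(line_to([*D,.103],rate=.03,threshold=5)); show('touch'); wait(.2); show('touch')
```

```text
True
touch clk 10.72 p [ 0.4836 -0.0429  0.1098] F [-1.1 -0.2 -2.3] M [-0.03  0.21 -0.02] gap 0.0501 gf 30.0 q6 0.622
touch clk 10.92 p [ 0.4838 -0.0429  0.1104] F [-2.5  0.2 -2.1] M [-0.    0.43 -0.02] gap 0.0498 gf 30.0 q6 0.622
```

```bash
cat >> h.py <<'E'
def avgF(k=6):
    f=[]
    for _ in range(k): f.append(np.r_[get_state()['contact_force'],get_state()['torque'][2],get_state()['position']]); wait(.02)
    return np.mean(f,0).round(4)
E
python3 - <<'E'
from h import *
D=np.array([.4833,-.0430])
line_to([*D,.1105],rate=.03); print(avgF())
print(line_to([*D,.103],rate=.02,threshold=4)); show('touch'); print(avgF())
E
```

```text
[-0.01   -0.1445 -1.9932 -0.0248  0.4835 -0.043   0.1107]
True
touch clk 11.62 p [ 0.4835 -0.043   0.1047] F [-2.4 -0.   5.8] M [-0.07  0.3  -0.03] gap 0.05 gf 30.0 q6 0.621
[-1.6358e+00  6.3730e-01  6.4720e+00 -2.1000e-03  4.8340e-01 -4.3000e-02
  1.0470e-01]
```

Contact is at foot z ≈ 0.0957, so the cone is resting on top of the teeth. I'll start the rock-round search under light pressure.

Run:
```python
from h import *
D=np.array([.4831,-.0430]); t0=get_state()['clock']
for yaw in np.arange(48,140,3.):
    move_ptp([*D,.1046],att(yaw))
    hit=line_to([*D,.1015],rate=.02,threshold=4)
    s=get_state(); print(yaw,hit,round(s['clock'],2),s['position'].round(4),s['contact_force'].round(1),round(s['torque'][2],2))
    if not hit or s['position'][2]<.103 or s['clock']-t0>14: break
```

```text
48.0 True 12.18 [ 0.4838 -0.0428  0.1041] [-4.4  1.  11.6] 0.15
51.0 True 12.63 [ 0.4835 -0.0429  0.1039] [-4.9  0.8 11.5] -0.02
54.0 True 13.09 [ 0.4833 -0.0429  0.1037] [-6.4  0.4 11.6] 0.11
57.0 True 13.55 [ 0.4832 -0.0429  0.1036] [-5.6  0.8 12.2] 0.1
60.0 True 14.01 [ 0.4832 -0.043   0.1035] [-5.4 -0.7 12. ] -0.01
63.0 True 14.47 [ 0.4832 -0.043   0.1033] [-5.2  1.3 11.8] 0.1
66.0 True 14.93 [ 0.4832 -0.043   0.1033] [-5.  -0.9 11.3] 0.06
69.0 True 15.38 [ 0.4832 -0.043   0.1031] [-4.9  0.2 10.7] 0.06
72.0 True 15.84 [ 0.4832 -0.043   0.103 ] [-4.1  0.1 10.6] 0.12
```

The height is creeping down because the cone is slipping slightly in the grip under 12 N, and there is a steady −x side force. So the true axis lies further toward −x. I'll find the centre by touching the bore against the pilot, then continue with less force.

Run:
```python
from h import *
c=np.array([.4828,-.0430]); z=.1070
line_to([*c,z],rate=.05); print(avgF())
for ax in(1,0):
    w=[]
    for sg in(1,-1):
        line_to([*c,z],rate=.03)
        e=c.copy(); e[ax]+=sg*.003
        hit=line_to([*e,z],rate=.015,threshold=3); s=get_state(); w.append(s['position'][ax]); print(ax,sg,hit,s['position'].round(4),s['contact_force'].round(1))
    c[ax]=np.mean(w)
line_to([*c,z],rate=.03); print(c.round(5),avgF(),get_state()['clock'])
```

```text
[-0.1031 -0.188  -1.6107 -0.0249  0.4827 -0.043   0.1068]
1 1 True [ 0.4827 -0.0414  0.1067] [ 1.4 -3.4 -0.4]
1 -1 True [ 0.4822 -0.0446  0.1064] [-0.4  1.7 -1.9]
0 1 True [ 0.4838 -0.0429  0.1062] [-0.2  0.8 -1.6]
0 -1 True [ 0.481  -0.043   0.1069] [ 3.  -0.5 -0.1]
[ 0.48241 -0.043  ] [-0.1557 -0.0922 -1.8803 -0.0077  0.4822 -0.043   0.1067] 18.4333
```

Run:
```python
from h import *
D=np.array([.4824,-.0430]); t0=get_state()['clock']
print(line_to([*D,.100],rate=.02,threshold=5)); s=show('touch'); z=s['position'][2]-.0002; z0=z
for yaw in np.arange(72,150,2.5):
    move_ptp([*D,z],att(yaw))
    s=get_state(); f=s['contact_force'][2]
    print(yaw,round(s['clock'],2),s['position'].round(4),s['contact_force'].round(1),round(s['torque'][2],2))
    if f<1.5:
        hit=line_to([*D,z0-.004],rate=.03,threshold=6); s=show(f'probe {hit}')
        if not hit or s['position'][2]<z0-.002: break
        z=s['position'][2]
    else: z+=np.clip((f-5)/1e4,-.0003,.0003)
    if s['clock']-t0>13: break
```

```text
True
touch clk 18.73 p [ 0.4825 -0.0431  0.1031] F [-1.8  0.1  5.3] M [0.03 0.09 0.03] gap 0.0499 gf 30.0 q6 0.15
72.0 18.98 [ 0.4825 -0.0431  0.1031] [-1.2  0.   4.6] 0.04
74.5 19.23 [ 0.4827 -0.043   0.1031] [-1.1  0.6  5.6] 0.03
77.0 19.48 [ 0.4827 -0.043   0.1031] [1.2 0.1 4.9] 0.03
79.5 19.73 [ 0.4826 -0.043   0.1031] [ 0.6 -0.   5.3] -0.04
82.0 19.98 [ 0.4826 -0.043   0.1031] [ 0.8 -0.3  5.5] 0.01
84.5 20.23 [ 0.4825 -0.043   0.1031] [ 0.9 -0.1  5.1] -0.01
87.0 20.48 [ 0.4825 -0.043   0.1031] [ 1.1 -0.6  5. ] -0.0
89.5 20.73 [ 0.4824 -0.043   0.1031] [ 0.7 -0.3  5.4] 0.02
92.0 20.98 [ 0.4824 -0.043   0.1031] [ 0.1 -0.3  5.5] -0.02
94.5 21.23 [ 0.4824 -0.043   0.1031] [ 0.9 -0.1  4.7] -0.01
97.0 21.48 [ 0.4823 -0.043   0.1031] [-0.2 -0.1  5.1] 0.02
99.5 21.73 [ 0.4823 -0.043   0.1031] [1.  0.9 4. ] 0.01
102.0 21.98 [ 0.4823 -0.043   0.103 ] [ 0.3 -0.3  5.7] 0.04
104.5 22.23 [ 0.4823 -0.043   0.103 ] [ 0.3 -0.5  4.7] 0.02
107.0 22.48 [ 0.4823 -0.043   0.103 ] [-0.3  0.4  4.2] 0.04
109.5 22.73 [ 0.4823 -0.043   0.1029] [-0.6 -0.2  3.4] 0.01
112.0 22.98 [ 0.4823 -0.043   0.1027] [ 0.2 -0.1  2.5] -0.01
114.5 23.23 [ 0.482  -0.043   0.1022] [ 0.5 -0.2 -1.5] -0.01
probe False clk 23.49 p [ 0.4819 -0.043   0.0982] F [-0.2 -0.6 -6.5] M [-0.16 -0.15  0.12] gap 0.0496 gf 30.0 q6 -0.591
```

The teeth have meshed at yaw about 114°, with a 5 mm drop at no load. Now I'll push down to the seal and on to home, with a force guard.

Run:
```python
from h import *
D=np.array([.4822,-.0430])
wait(.1); print(avgF())
print(line_to([*D,.085],rate=.02,threshold=7)); show('seal?'); print(avgF())
```

```text
[-0.5704 -0.5242 -7.985   0.1246  0.4819 -0.043   0.0984]
True
seal? clk 23.93 p [ 0.4819 -0.043   0.0979] F [-0.3  0.   3.9] M [-0.08 -0.19  0.12] gap 0.0497 gf 30.0 q6 -0.592
[ 0.9855  0.0916  3.9353  0.1379  0.4819 -0.043   0.0978]
```

Run:
```python
from h import *
D=np.array([.4822,-.0430])
for yaw in(116,117.5):
    move_ptp([*D,.0979],att(yaw)); print(yaw,avgF())
    if abs(avgF()[3])<.04: break
print(line_to([*D,.085],rate=.02,threshold=8)); show('seal?'); print(avgF())
```

```text
116 [-1.1571 -0.0885 -0.4527  0.0275  0.482  -0.043   0.0977]
True
seal? clk 24.91 p [ 0.482  -0.0431  0.0909] F [-0.1 -0.5 -0.7] M [ 0.09 -0.26  0.08] gap 0.0499 gf 30.0 q6 -0.618
[ 1.236  -0.229  -1.0107  0.0369  0.482  -0.0431  0.0909]
```

Run:
```python
from h import *
D=np.array([.4821,-.0430])
for zt in(.089,.0875,.086,.0845):
    hit=line_to([*D,zt],rate=.02,threshold=22); print(zt,hit,avgF(4))
    if hit: break
show('x')
```

```text
0.089 False [-1.8338 -1.2434  3.8112  0.1104  0.4821 -0.0431  0.0891]
0.0875 False [-3.2828 -1.7171  5.3263  0.1014  0.4821 -0.0431  0.0877]
0.086 False [-7.913  -1.1411 16.022   0.1584  0.4822 -0.0432  0.0869]
0.0845 False [-13.859   -2.1255  29.8601   0.2337   0.4823  -0.0434   0.0864]
x clk 26.27 p [ 0.4823 -0.0434  0.0864] F [-13.5  -2.2  29.6] M [-0.47  2.55  0.22] gap 0.0498 gf 30.0 q6 -0.618
```

It hit a firm stop at TCP z ≈ 0.0866, where home was expected at 0.0871. I'll relax, release, retreat and look.

Run:
```python
from h import *
D=np.array([.4821,-.0430])
line_to([*D,.0868],rate=.02); print(avgF(4))
grip(.064); show('open')
line_to([*D,.18],rate=.15); 
q=get_state()['qpos'].copy(); q[0]-=.9; goto_joints(q); show('away')
out=[]
for n,x0,y0 in(("top",350,240),("side",325,180)):
    im=read_camera(n)[...,::-1]; cv2.imwrite(f"pics/{n}3.png",im)
    print(n,((bb(n,conepts(.4845,-.043,.08))-np.r_[x0,y0,x0,y0]+.5)*5-.5).round(0))
    out.append(cv2.resize(im[y0:y0+80,x0:x0+80],None,fx=5,fy=5,interpolation=cv2.INTER_CUBIC))
cv2.imwrite("pics/c3.png",np.hstack(out))
```

```text
[-2.3751 -4.1075  4.0117  0.1064  0.4821 -0.0432  0.0867]
open clk 27.07 p [ 0.4821 -0.0429  0.0867] F [ 0.7  0.2 -0.5] M [-0.05 -0.1   0.05] gap 0.0641 gf 0.0 q6 -0.618
away clk 29.39 p [ 0.2664 -0.4036  0.1791] F [-0.3 -0.  -0.3] M [-0.06 -0.03  0.01] gap 0.0641 gf 0.0 q6 -0.618
top [155. 133. 280. 253.]
side [133.  74. 237. 219.]
```

View pics/c3.png

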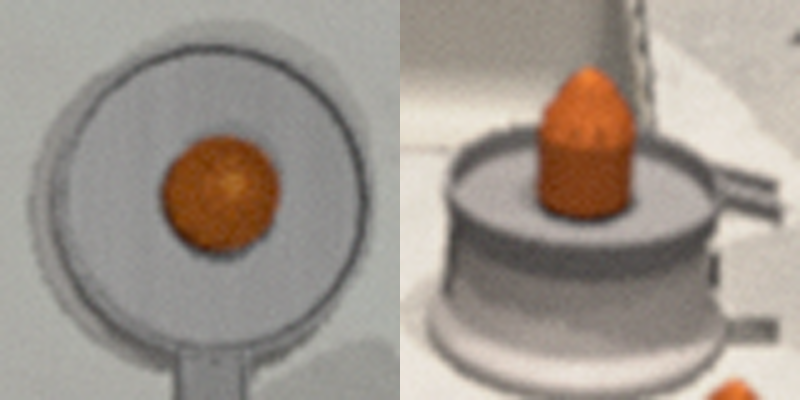

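In the side view the cone stands upright in the dish with its base edge at crop y ≈ 219, where home is predicted at 219. I'll do one quick numeric silhouette check of height and centring.

Run:
```python
from h import *
for n in("side","top"):
    im=cv2.imread(f"pics/{n}3.png"); x0,y0=(335,180) if n=="side" else (370,250)
    c=cv2.resize(im[y0:y0+50,x0:x0+50],None,fx=8,fy=8,interpolation=cv2.INTER_CUBIC).astype(int)
    d=(c[...,2]-c[...,0]); m=(d>45).astype(np.uint8)
    q=cv2.connectedComponentsWithStats(m); i=1+np.argmax(q[2][1:,4]); s=q[2][i]; 
    B=cropbox(x0,y0,[s[0]-.5,s[1]-.5,s[0]+s[2]-.5,s[1]+s[3]-.5],8); m=q[1]==i
    print(n,B.round(2))
    # best mask overlap over x,y,z
    def hullmask(p):
        h=cv2.convexHull((((proj(n,conepts(*p))-[x0,y0]+.5)*8-.5)*16).round().astype(np.int32)); k=np.zeros(m.shape,np.uint8); cv2.fillConvexPoly(k,h,1,shift=4); return k>0
    for z in np.arange(.076,.0901,.002):
        best=max(((hullmask((x,y,z))&m).sum()/(hullmask((x,y,z))|m).sum(),round(x,4),round(y,4)) for x in np.arange(.4815,.488,.001) for y in([-.043] if n=="side" else np.arange(-.047,-.038,.001)))
        print(round(z,3),np.round(best,4))
```

```text
side [351.88 192.38 372.   223.25]
0.076 [ 0.7911  0.4845 -0.043 ]
0.078 [ 0.8381  0.4845 -0.043 ]
0.08 [ 0.8871  0.4845 -0.043 ]
0.082 [ 0.917   0.4845 -0.043 ]
0.084 [ 0.9194  0.4845 -0.043 ]
0.086 [ 0.89    0.4845 -0.043 ]
0.088 [ 0.8413  0.4845 -0.043 ]
0.09 [ 0.796   0.4845 -0.043 ]
top [382.12 266.75 405.5  289.62]
0.076 [ 0.882   0.4845 -0.044 ]
0.078 [ 0.8787  0.4845 -0.045 ]
0.08 [ 0.8758  0.4845 -0.045 ]
0.082 [ 0.8733  0.4835 -0.043 ]
0.084 [ 0.8707  0.4835 -0.043 ]
0.086 [ 0.8677  0.4835 -0.043 ]
0.088 [ 0.8644  0.4825 -0.043 ]
0.09 [ 0.8618  0.4825 -0.042 ]
```

The silhouette height is ambiguous, somewhere between 80 and 83 mm. I'll settle it by pressing lightly on the cone's apex with shut fingers: this measures its height (148 mm if home) and seats it if it isn't.

Run:
```python
from h import *
D=np.array([.4822,-.0430])
q=get_state()['qpos'].copy(); q[0]+=.9; goto_joints(q); grip(0.0)
line_to([*D,.156],rate=.1); show('above')
hit=line_to([*D,.142],rate=.02,threshold=5); print(hit); print('light',avgF(4))
if hit:
    hit=line_to([*D,.140],rate=.02,threshold=20); print(hit,'press',avgF(4)); show('')
line_to([*D,.19],rate=.1)
```

```text
above clk 32.48 p [ 0.4821 -0.043   0.1559] F [-0.2 -0.1  0.3] M [-0.   -0.11  0.02] gap 0.0005 gf 0.0 q6 -0.62
True
light [-1.2886 -0.1989  5.9583 -0.0344  0.4825 -0.043   0.148 ]
True press [-3.1808  0.3692 10.2019 -0.0184  0.4832 -0.0431  0.1479]
 clk 33.33 p [ 0.4832 -0.0432  0.148 ] F [-3.3  1.6 10.1] M [ 0.05  0.43 -0.02] gap 0.0 gf 5.0 q6 -0.62
```

The apex touched at z = 0.1480, exactly the home height, and it didn't move under further pressure. I'll hand it in.

Run:
```python
from h import *
wait(.3); show('end'); print(job_done())
```

```text
end clk 34.2 p [ 0.4821 -0.043   0.1896] F [-0.5 -0.4 -0.3] M [-0.07 -0.11 -0.01] gap 0.0007 gf 0.0 q6 -0.62
the job is handed in; nothing more can be done
None
```

The cone is meshed on the drive shaft, pushed home past the seal (apex touched at z = 0.148 m, the home height), released, and handed in at 34.2 s; the hand-in call gave no verdict.

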